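Clamp the long sharpening plate in its holder

ROBOT

A 6-joint arm with a two-finger parallel gripper is mounted at the origin on the work surface. World frame = base frame: x ahead of the robot, y to its left, z up, the work surface at z = 0. Lengths are in m, angles in rad, forces in N, time in s.
With the tool pointing down it reaches from about 0.375 to 0.9 m from the base axis. Payload 3.1 kg.
Tool frame: the origin (TCP) lies on the centre line of the jaws, within the pads' length; the fingertips stand 19 mm ahead of it and the grasp point (between the pads) is the TCP (bot.tip_reach is the z of the fingertips in the tool frame, in m); z points along the fingers, y is the line along which they close (so a half turn about z gives the same grasp; the last joint's range is limited). The gripper opens to 85 mm and grips with 20 to 120 N. Pads are 22 mm wide; open, the fingers measure 114 mm over their backs; the gripper's body (76 mm by 85 mm) begins 54 mm behind the grasp point. The pads swing forward as they close: fully open they stand 13 mm farther back than shut.
Start: joints at [1.018, 0.527, 1.433, -0, 1.181, -0.178], TCP at [0.228, 0.582, 0.25] pointing down, gripper open.
Joint ranges: [-3.08, 3.08], [-0.75, 2.2], [0.22, 2.44], [-1.43, 4.57], [0, 2.65], [-2.85, 2.85]. Speed limits (rad/s): [2.79, 2.79, 3.14, 3.14, 3.14, 3.14].

INTERFACE

Orientations are given as [roll, pitch, yaw] about the fixed x, y, z axes, in that order (R = Rz(yaw) Ry(pitch) Rx(roll)).
In Python, from cell import bot gives the robot as it stands.
- The arm moves only by the shell command python3 -m handwheel 'ROWS' [OPENING] [FORCE]. ROWS is JSON, a list of rows, each a list of 2 entries, a list of its own where there are three numbers: the shift along the tool's x, y, z in m, then the turn, a rotation vector about the tool's x, y, z in degrees. A call has 1 to 12 rows; each row shifts and turns the commanded pose from where the row before left it, along the tool's axes as they then stand; what a row does not reach is not made up. A row lasts 1/12 s, in which the tool goes at most 41.7 mm and 7.16 degrees, less where a joint would pass 70% of its speed; a pose out of reach is approached as far as the arm can. A call is refused whole if a number of a shift passes 0.0417 or a number of a turn 7.16, either way. A call with a gripper value outside its range is refused whole. OPENING is the opening, from -1 (shut) to 1 (fully open), set as the call begins (- or left out, the last holds). The fingers move at their own pace and stop on an object; FORCE is the grip in N (left out, the last holds). Time passes only in rows, so rows that do not move let the fingers close. It gives the time, the measured TCP pose, the force, the opening and the grip force at its end, in the units of the state.
- bot.sense(): the state, without advancing time (a new reading comes with each control period).
- bot.get_image(name): name is "scene" or "top" or "wrist"; returns (picture, depth): 480x640x3 uint8, red, green, blue; 480x640 float32, m along the optical axis (not along the pixel's ray), 0 where there is no reading.
- bot.get_calibration(name): a dict with "mtx" (3x3 intrinsics, pixels), "eye" and "attitude" of the camera in the world. Camera axes: x right, y up, looking along -z (the intrinsics and any distortion apply to the point x, -y, -z); pixel columns grow to the right and rows downward; lengths in m; the calibration is good to about 2 mm. A picture is of the moment at which its call begins: read the wrist's pose just before it. get_calibration takes no time and is no camera call; for the wrist camera it gives the pose at the moment of the call.
- bot.hand_in(): hands the job in; it is judged then, once.
The state is a dict: "t": time; "qpos": joint angles; "joint_vel": joint speeds; "effort": joint torques, N m; "tool_pos": TCP position; "orientation": TCP orientation; "force": force on the tool from outside, world axes, zero at the start; "ft_torque": the same for the moment, N m; "finger_gap": opening from 0.0 (shut) to 1.0 (fully open); "finger_force": force on a finger pad.
Only numpy, scipy, OpenCV 4.12 (cv2) and the standard library are available. Lean on these libraries where they do the work, as an engineer would, in place of code of your own. Each camera call takes 0.05 s, during which the arm holds its last target. There are 200 camera calls.

TASK

Set up the bench for sharpening: open the holder's sliding jaw, lay the longest of the flat sharpening plates lengthwise on the holder's raised bed, centred on it, without dropping it, and let go. Then slide the jaw up so that the plate is held snugly between the jaw and the fixed end stop, with no play left. Leave everything else on the bench where it lies.

Things in the scene. Friction and masses are not known exactly. Their poses are not given: they have to be found in the camera images.
- long_plate: The plate to clamp: flat rectangular bar, aluminium with dark grey abrasive on both faces, 140 x 50 x 8 mm, about 200 g, loose, lying flat on the bench. Origin at the centre of its volume (4 mm above its underside); x along its length, y along its width, z through its thickness. Both faces are alike, and both ends.
- holder: Plate holder fixed to the bench: black foot 290 x 84 x 10 mm carrying a raised bed (rail 280 long, 36 wide, top 28 mm above the bench: a plate overhangs 7 mm each side, with finger room). A steel end stop (46 wide, 16 thick) stands 6 mm above the bed at its +x end; the jaw rides at the -x end. Origin: centre of the foot's underside; x along the bed towards the stop, z up.
- stop (a point): Point on the end stop's inner face (which the plate's end meets), on the bed's centre line at the height of the bed's top: 118 mm along +x of the holder's origin, 28 mm above the bench; axes as the holder's. The clamped long plate has its centre 70 mm along -x of this point and 4 mm above it.
- jaw (a joint): Sliding jaw, in m: 0 is wide open (jaw face 200 mm from the stop's face), growing as it moves +x towards the stop to 0.1 at the end of its track. The distance between faces is 0.200 minus this value; 0.060 is snug on the long plate. It starts at 0.066 to 0.096, too far closed for the long plate. It slides stiffly (about 4 N) and stays where it is left.
- jaw_grip (a point): Centre of the top of the jaw's black upright grip: a block 18 mm along the holder's x, 26 mm across (y), 34 mm tall, top 67.5 mm above the bench; pinch it across the 26 mm from above. Moves with the jaw, whose face lies 22 mm from here towards the stop. The steel slab under the grip is 44 mm long, 46 mm wide, its top 6 mm above the bed.
- short_plate: Bystander: shorter sharpening plate of the same make, 90 x 50 x 8 mm, loose on the bench, origin at the centre of its volume, x along its 90 mm length. Leave it.
- puck: Bystander: round grey sharpening stone, 72 mm diameter, 22 mm high, origin at the centre of its underside. Leave it.
- screwdriver: Bystander: screwdriver with black handle, 200 mm long, lying on the far part of the bench; x along its length. Leave it.
- oil_bottle: Bystander: closed white oil bottle with black cap, 56 mm diameter, 130 mm high, standing on the right of the holder; origin at the centre of its underside. Leave it.
Things that resemble listed ones, but are neither listed nor needed, are in the scene too. What is shaped like the long_plate but yellow is not meant.

How it is judged:
On the way:
1. the long plate lies flat and lengthwise on the holder's bed, let go, between the stop and the jaw, with the jaw open at least 8 mm wider than the plate (z of long_plate in the frame of stop between 0.0015 and 0.0065 m and y of long_plate in the frame of stop between -0.014 and 0.014 m and angle between the x axis of long_plate and the x axis of holder, either way round below 0.15 rad and angle between the z axis of long_plate and the z axis of holder, either way round below 0.06 rad and x of long_plate in the frame of stop between -0.132 and -0.066 m and value of joint jaw below 0.052 m and contact force between long_plate and the fingers below 0.1 N), for 0.2 s.
At the end, for the whole second after the job is handed in: The long plate rests flat on the bed (height within 2.5 mm, tilt under 0.06 rad), lengthwise (within 0.06 rad), centred across the bed within 8 mm, its end within 3.5 mm of the fixed stop; the jaw stands at 0.057 to 0.063 (at most 3 mm of play in all), everything at rest and released (z of long_plate in the frame of stop between 0.0015 and 0.0065 m and y of long_plate in the frame of stop between -0.008 and 0.008 m and angle between the x axis of long_plate and the x axis of holder, either way round below 0.06 rad and angle between the z axis of long_plate and the z axis of holder, either way round below 0.06 rad and x of long_plate in the frame of stop between -0.0735 and -0.068 m and value of joint jaw between 0.057 and 0.063 m and linear speed of long_plate below 0.02 m/s and velocity of joint jaw between -0.01 and 0.01 m/s); the robot touches nothing.
It fails at once if the short plate is moved more than 20 mm (distance of short_plate from where it was at the start of the episode above 0.02 m).
It fails at once if the puck is moved more than 20 mm (distance of puck from where it was at the start of the episode above 0.02 m).
It fails at once if the screwdriver is moved more than 20 mm (distance of screwdriver from where it was at the start of the episode above 0.02 m).
It fails at once if the oil bottle is moved more than 20 mm (distance of oil_bottle from where it was at the start of the episode above 0.02 m).
It fails at once if the long plate is dropped (falls free by more than about 20 mm) (linear speed of long_plate above 0.63 m/s and contact force between long_plate and the fingers below 0.1 N).
It also fails if it takes over 64 s, if anything falls off the work surface, if the arm or the gripper's body presses on something with over 40 N, if the wrist force passes 120 N, or if a joint passes its speed limit or range.

## Working session

There is one attempt and no reset: what is moved stays moved. The work goes in short steps, Python scripts to look and compute and a shell command to move; the robot and the scene stay as the last step left them, time stands still between calls to the robot, and variables do not carry over. Pictures are saved under pics/ and viewed, at most 10 in all, crops included, and the job is handed in when it is done.

```bash
mkdir -p pics; ls
cat > h.py <<'E'
from cell import bot
import numpy as np, cv2
from scipy.spatial.transform import Rotation as R
def rot(a):
    a=np.array(a,float)
    return a if a.shape==(3,3) else (R.from_euler('xyz',a).as_matrix() if a.size==3 else R.from_quat(a).as_matrix())
def shot(n):
    c=bot.get_calibration(n); im,d=bot.get_image(n); return c,im,d
def cloud(c,d):
    K=np.array(c['mtx']); v,u=np.mgrid[0:d.shape[0],0:d.shape[1]]
    P=np.stack([(u-K[0,2])/K[0,0]*d,-(v-K[1,2])/K[1,1]*d,-d],-1)
    return P@rot(c['attitude']).T+np.array(c['eye'])
E
python3 - <<'E'
from h import *
print(bot.sense()); 
for n in ("top","scene"):
    c,im,d=shot(n); print(n,c); cv2.imwrite(f"pics/{n}1.png",im[:,:,::-1]); np.savez(f"{n}1.npz",P=cloud(c,d),im=im,d=d)
E
```

```text
pics
{'t': 0.0, 'qpos': array([ 1.01849231e+00,  5.28484254e-01,  1.43391979e+00, -3.89714634e-06,
        1.18137608e+00, -1.78511825e-01]), 'joint_vel': array([ 6.73727816e-04,  5.62921393e-04,  5.36444499e-04, -1.78466174e-03,
       -8.47864517e-05, -2.87474353e-04]), 'effort': array([-7.40688647e-04, -4.42363715e+01, -1.78021646e+01, -1.97374256e-04,
        8.63154331e-03, -1.12284607e-05]), 'tool_pos': array([0.22783628, 0.58126386, 0.24931689]), 'orientation': array([-3.13943930e+00, -3.84874118e-04,  2.76780154e+00]), 'force': array([ 0.61544705, -0.18091639, -0.65114569]), 'ft_torque': array([ 0.02646004,  0.02390505, -0.02086516]), 'finger_force': 0.0, 'finger_gap': 1.0024378923366917}
top {'mtx': array([[570.86220695,   0.        , 326.70917296],
       [  0.        , 570.86220695, 239.12644493],
       [  0.        ,   0.        ,   1.        ]]), 'eye': array([ 0.28848817, -0.04165075,  1.31078914]), 'attitude': array([ 2.46219684e-01,  2.50109773e-04, -1.52030560e+00])}
scene {'mtx': array([[444.2558009 ,   0.        , 328.92317534],
       [  0.        , 444.2558009 , 240.24078487],
       [  0.        ,   0.        ,   1.        ]]), 'eye': array([ 1.30975363, -0.37591561,  0.8992155 ]), 'attitude': array([ 0.75875939, -0.002467  ,  1.12858338])}
```

View pics/top1.png

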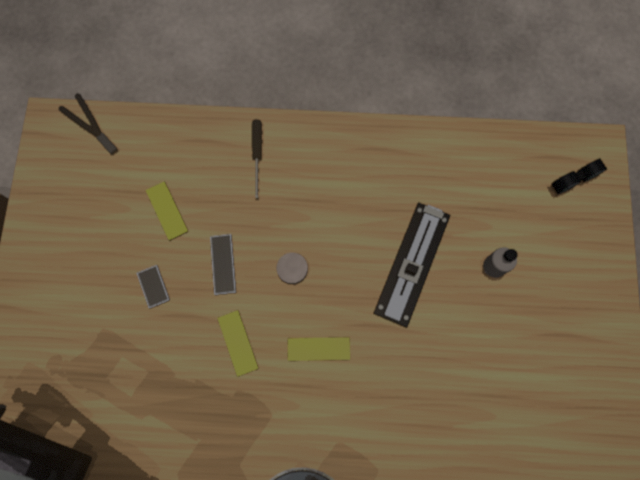

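View pics/scene1.png

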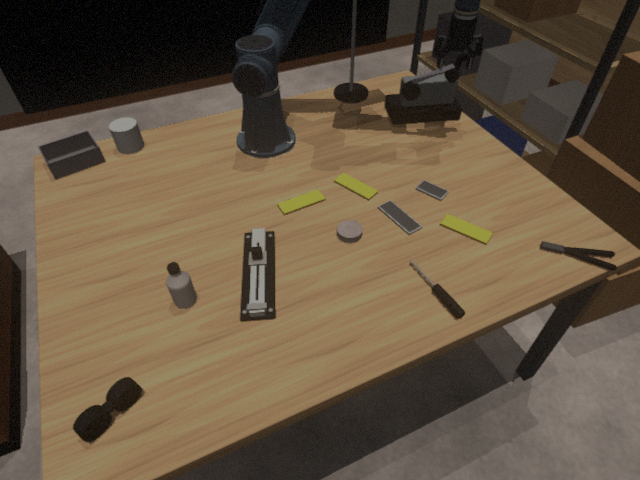

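The top view shows the long grey plate at about (222,264), the short plate at (153,287), and the puck at (293,268). The holder runs from its stop at (433,212) to (392,318), with the jaw grip at (411,269). The three yellow bars are decoys.

Run:
```python
from h import *
D=np.load("top1.npz");P,im=D['P'],D['im'].astype(int)
sub=lambda r0,r1,c0,c1:(slice(r0,r1),slice(c0,c1))
def rect(m,P,name):
    n,l,s,_=cv2.connectedComponentsWithStats(m.astype(np.uint8)); k=1+np.argmax(s[1:,4])
    q=P[l==k]; q=q[np.isfinite(q).all(1)]
    (c,sz,a)=cv2.minAreaRect((q[:,:2]*1000).astype(np.float32))
    b=cv2.boxPoints((c,sz,a)); e=[b[1]-b[0],b[2]-b[1]]; e=max(e,key=np.linalg.norm)
    print(name,np.round(c,1),np.round(sz,1),'yaw',np.degrees(np.arctan2(e[1],e[0])),'z',np.median(q[:,2]),len(q)); return q
print('table z',np.median(P[380:400,450:500,2]))
for nm,s in (("long",sub(225,305,200,245)),("short",sub(255,315,130,178)),("holder",sub(190,340,360,465))):
    I=im[s]; sat=I.max(2)-I.min(2)
    m=(sat<0.3*I.max(2))
    q=rect(m,P[s],nm)
    if nm=="holder":
        for lo,hi in((.004,.016),(.022,.03),(.031,.04),(.05,.08)):
            z=P[s][:,:,2]; rect((z>lo)&(z<hi),P[s],f"h{lo}")
    m=P[s][:,:,2]>.004; rect(m,P[s],nm+" z")
s=sub(245,295,265,315); rect(P[s][:,:,2]>.01,P[s],"puck")
s=sub(235,285,475,525); rect(P[s][:,:,2]>.03,P[s],"bottle")
```

```text
table z 0.001632836565520157
long [431.5 130.7] [435.  106.8] yaw 36.52009 z 0.009280769751632278 1364
long z [429.  131.9] [433.  109.5] yaw 36.794846 z 0.009429704413735918 1309
short [380.9 199. ] [507.8  89.3] yaw 59.012783 z 0.009258052252220317 914
short z [381.  199.2] [508.2  89.3] yaw 59.012783 z 0.009386193126384668 870
holder [ 488.  -189.9] [100.1 486.9] yaw -24.996353 z 0.01888557368093613 4071
h0.004 [ 569.7 -226. ] [106.4 308.3] yaw -21.055817 z 0.011163771446973558 2430
h0.022 [ 623.  -246.4] [ 36.3 120.9] yaw -20.324203 z 0.028139214870741336 445
h0.031 [ 544.1 -217.5] [45.9 66.1] yaw -19.895853 z 0.0351356104715248 280
h0.05 [ 543.7 -217.3] [26.1 18.9] yaw 68.729965 z 0.06791424858553086 115
holder z [ 487.4 -192.4] [113.2 486.2] yaw -24.055086 z 0.014958669892897514 4596
puck [438.1  -1.6] [301.9  69.9] yaw 28.019415 z 0.023163305941583223 769
bottle [ 447.2 -231.1] [ 55.4 491.1] yaw -56.47723 z 0.09082773825401014 693
```

Run:
```python
from h import *
D=np.load("top1.npz");P,im,d=D['P'].copy(),D['im'].astype(int),D['d']
P[d<=0]=np.nan
sub=lambda r0,r1,c0,c1:(slice(r0,r1),slice(c0,c1))
def rect(m,P,name):
    n,l,s,_=cv2.connectedComponentsWithStats((m&np.isfinite(P[:,:,2])).astype(np.uint8))
    for k in [k for k in range(1,n) if s[k,4]>40]:
        q=P[l==k]
        (c,sz,a)=cv2.minAreaRect((q[:,:2]*1000).astype(np.float32))
        b=cv2.boxPoints((c,sz,a)); e=[b[1]-b[0],b[2]-b[1]]; e=max(e,key=np.linalg.norm)
        print(name,np.round(c,1),np.round(sz,1),'yaw %.2f'%np.degrees(np.arctan2(e[1],e[0])),'z',np.median(q[:,2]).round(4),len(q))
for nm,s in (("long",sub(225,305,200,245)),("short",sub(255,315,130,178)),("holder",sub(190,340,360,465))):
    I=im[s]; sat=I.max(2)-I.min(2); z=P[s][:,:,2]
    rect((sat<0.3*I.max(2)),P[s],nm+" sat"); rect(z>.005,P[s],nm+" z")
    if nm=="holder":
        for lo,hi in((.022,.031),(.032,.04),(.06,.08)): rect((z>lo)&(z<hi),P[s],f"h{lo}")
s=sub(245,295,265,315); rect(P[s][:,:,2]>.01,P[s],"puck")
s=sub(235,285,475,525); rect(P[s][:,:,2]>.1,P[s],"bottle")
```

```text
long sat [546.  216.4] [145.9  53.9] yaw 9.78 z 0.0093 1357
long z [542.5 214.9] [147.7  57. ] yaw 7.84 z 0.0096 1226
short sat [484.9 372.4] [96.1 54.5] yaw 26.05 z 0.0092 910
short z [484.2 369.9] [93.7 55.5] yaw 24.20 z 0.0095 820
holder sat [ 573.4 -228.5] [ 79.5 297.5] yaw -19.88 z 0.0183 4060
holder z [ 568.4 -228.5] [ 98.9 301.7] yaw -20.37 z 0.0153 4471
h0.022 [ 621.8 -245.6] [ 40.  124.5] yaw -22.74 z 0.0285 573
h0.022 [ 479.7 -194.9] [43.5 93.6] yaw -19.67 z 0.0286 486
h0.032 [ 686.4 -269.4] [45.6 23.2] yaw 72.57 z 0.0357 126
h0.032 [ 544.4 -217.6] [46.1 53.9] yaw -20.55 z 0.0354 248
h0.06 [ 543.7 -217.3] [26.1 18.9] yaw 68.89 z 0.0683 103
puck [540.   52.6] [71. 70.] yaw 27.72 z 0.0231 766
bottle [ 569.3 -416.1] [31.4 29.9] yaw 1.16 z 0.1283 224
```

```bash
cat >> h.py <<'E'
def goto(x,y,z,yaw):
    s=bot.sense(); T=R.from_euler('xyz',s['orientation']); G=R.from_euler('xyz',[np.pi,0,np.radians(yaw)])
    print('t %.2f'%s['t'],'pos',s['tool_pos'].round(4),'rpy',np.degrees(s['orientation']).round(2),'F',s['force'].round(1),'gap',round(s['finger_gap'],3),'ff',s['finger_force'])
    print('shift(tool) mm',(T.inv().apply(np.array([x,y,z])-s['tool_pos'])*1000).round(1),'turn deg',np.degrees((T.inv()*G).as_rotvec()).round(2))
E
python3 -m handwheel '[[[-0.036,-0.0188,0],[0,0,0]],[[-0.036,-0.0188,0],[0,0,0]],[[-0.036,-0.0188,0],[0,0,0]],[[-0.036,-0.0188,0],[0,0,0]],[[-0.036,-0.0188,0],[0,0,0]],[[-0.036,-0.0188,0],[0,0,0]],[[-0.036,-0.0188,0],[0,0,0]],[[-0.036,-0.0188,0],[0,0,0]],[[-0.036,-0.0188,0],[0,0,0]],[[-0.036,-0.0188,0],[0,0,0]],[[-0.036,-0.0188,0],[0,0,0]],[[-0.036,-0.0188,0],[0,0,0]]]' 1
python3 - <<'E'
from h import *
c,im,d=shot("wrist"); cv2.imwrite("pics/w1.png",im[:,:,::-1]); np.savez("w1.npz",P=cloud(c,d),im=im,d=d)
print(c['eye'],c['attitude'],bot.tip_reach); goto(.544,-.217,.25,160)
E
```

```text
t: 1.1
tool_pos: [0.5487, 0.2123, 0.2499]
orientation: [-3.141, -0.001, 2.768]
force: [-0.0, 0.5, -0.5]
finger_gap: 1.002
finger_force: 0.0
[0.4702105  0.24341271 0.37331692] [-3.32249148e-01  8.56548427e-04  1.19671719e+00] 0.019
t 1.15 pos [0.5553 0.2064 0.2502] rpy [-179.91    0.44  158.3 ] F [ 3.8 -2.6  0.7] gap 0.999 ff 0.0
shift(tool) mm [-146.1 -397.5    2. ] turn deg [-0.1   0.44 -1.7 ]
```

View pics/w1.png

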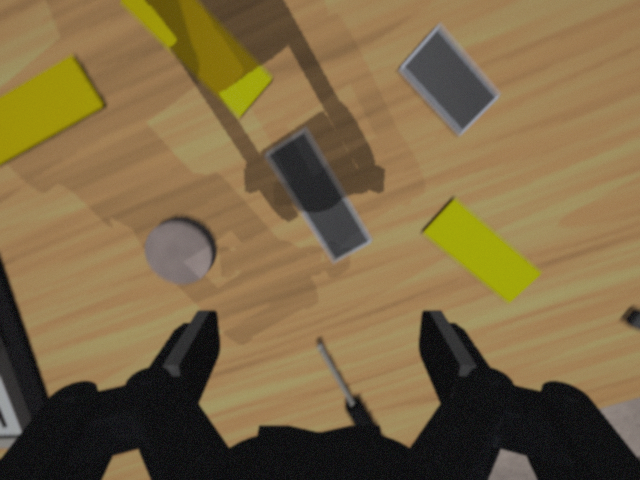

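The wrist view shows the long plate with corners at about (265,152), (305,127), (371,240) and (335,261). I'll measure it and move on to the jaw.

```bash
python3 - <<'E'
from h import *
D=np.load("w1.npz");P=D['P'];d=D['d'];im=D['im'].astype(int)
m=np.zeros(d.shape,bool); m[110:275,250:385]=1
z=P[:,:,2]; m&=(d>0)&(z>.0055)&(z<.014)
l=cv2.connectedComponentsWithStats(m.astype(np.uint8)); k=1+np.argmax(l[2][1:,4]); q=P[l[1]==k]
print(cv2.minAreaRect((q[:,:2]*1000).astype(np.float32)),np.median(q[:,2]),len(q), 'table',np.median(z[300:330,250:300]))
c=np.array([[265,152],[305,127],[371,240],[335,261]])
C=np.array([np.median(P[v-2:v+3,u-2:u+3].reshape(-1,3),0) for u,v in c]); print(C.round(4),C.mean(0))
e=(C[3]-C[0]+C[2]-C[1]); print(np.degrees(np.arctan2(e[1],e[0])))
E
python3 -m handwheel '[[[-0.012,-0.0332,0],[0,0,-1.4]],[[-0.012,-0.0332,0],[0,0,0]],[[-0.012,-0.0332,0],[0,0,0]],[[-0.012,-0.0332,0],[0,0,0]],[[-0.012,-0.0332,0],[0,0,0]],[[-0.012,-0.0332,0.0],[0,0,0]],[[-0.012,-0.0332,0],[0,0,0]],[[-0.012,-0.0332,0],[0,0,0]],[[-0.012,-0.0332,0],[0,0,0]],[[-0.012,-0.0332,0],[0,0,0]],[[-0.012,-0.0332,0],[0,0,0]],[[-0.012,-0.0332,0],[0,0,0]]]' 
python3 -m handwheel '[[[0,0,0],[0,0,0]],[[0,0,0],[0,0,0]],[[0,0,0],[0,0,0]]]'
python3 - <<'E'
from h import *
goto(.544,-.217,.15,160)
c,im,d=shot("wrist"); cv2.imwrite("pics/w2.png",im[:,:,::-1]); np.savez("w2.npz",P=cloud(c,d),im=im,d=d)
E
```

```text
((544.52490234375, 217.07485961914062), (140.1237335205078, 50.06482696533203), 9.667746543884277) 0.007952176505148845 6210 table -9.981889701782265e-05
[[4.802e-01 1.794e-01 1.000e-04]
 [4.725e-01 2.273e-01 7.100e-03]
 [6.084e-01 2.501e-01 6.500e-03]
 [6.199e-01 2.044e-01 1.000e-04]] [0.54526383 0.21531117 0.00346051]
9.825408641153281
t: 2.15
tool_pos: [0.5455, -0.2109, 0.2499]
orientation: [3.141, -0.001, 2.792]
force: [1.4, -0.3, -0.5]
finger_gap: 0.997
finger_force: 0.0
t: 2.4
tool_pos: [0.5455, -0.2089, 0.2497]
orientation: [3.141, -0.002, 2.792]
force: [0.5, -0.3, 0.7]
finger_gap: 1.001
finger_force: 0.0
t 2.40 pos [ 0.5455 -0.2089  0.2497] rpy [ 1.7995e+02 -1.1000e-01  1.5994e+02] F [ 0.5 -0.3  0.7] gap 1.001 ff 0.0
shift(tool) mm [-1.6 -8.2 99.7] turn deg [ 0.05 -0.11 -0.06]
```

View pics/w2.png

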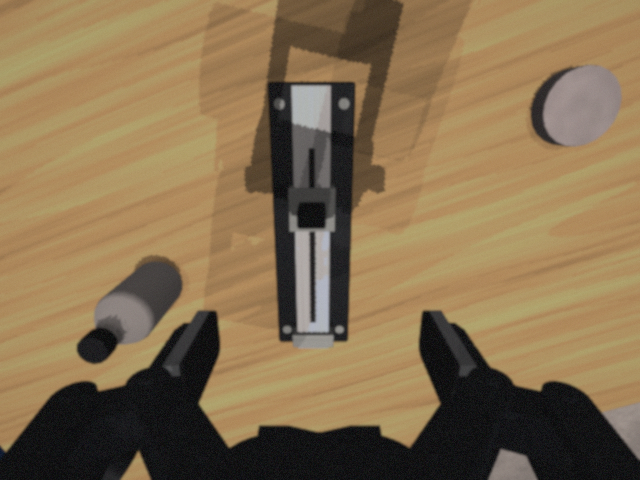

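The plate measures 140.1 × 50.1 mm, centred at (0.5445, 0.2171) with yaw 9.7°. In the wrist view the holder shows the grip top at (311,212), the stop at (313,340), and the bottle well clear on the left.

```bash
cat >> h.py <<'E'
def holder(f):
    D=np.load(f);P=D['P'];d=D['d'];z=P[:,:,2]
    def rr(box,lo,hi,n):
        m=np.zeros(d.shape,bool); m[box[0]:box[1],box[2]:box[3]]=1; m&=(d>0)&(z>lo)&(z<hi)
        l=cv2.connectedComponentsWithStats(m.astype(np.uint8)); k=1+np.argmax(l[2][1:,4]); q=P[l[1]==k]
        (c,s,a)=cv2.minAreaRect((q[:,:2]*1000).astype(np.float32)); print(n,np.round(c,1),np.round(s,1),round(a,2),'z',np.median(q[:,2]).round(4)); return np.array(c)
    return rr
E
python3 - <<'E'
from h import *
rr=holder("w2.npz")
f=rr((70,350,260,365),.005,.1,'foot'); g=rr((150,260,270,350),.058,.08,'grip'); s=rr((320,350,280,345),.032,.045,'stop'); rr((70,240,285,345),.026,.031,'bed'); rr((170,240,285,345),.032,.04,'slab')
u=np.array([np.cos(np.radians(-20)),np.sin(np.radians(-20))])
v=s-g; print('yaw',np.degrees(np.arctan2(v[1],v[0])),'jaw by stop',.2-(np.linalg.norm(v)-8-22)/1000,'foot-grip',np.dot(f-g,u), 'origin from stop',s-126*u)
E
```

```text
foot [ 568.2 -224.3] [ 84.2 288.1] 70.02 z 0.0114
grip [ 544.1 -215.8] [25.4 17.9] 69.92 z 0.0671
stop [ 686.3 -267.3] [45.5 16.4] 70.23 z 0.0339
bed [ 480.9 -192.5] [37.3 92.2] 70.3 z 0.0278
slab [ 544.3 -215.6] [45.9 43.9] 70.0 z 0.0339
yaw -19.905526886605486 jaw by stop 0.0787753698471519 foot-grip 25.52322838969606 origin from stop [ 567.86771171 -224.18436209]
```

```bash
python3 -m handwheel '[[[-0.001,-0.007,0.03],[0,0,0]],[[0,0,0.035],[0,0,0]],[[0,0,0.035],[0,0,0]],[[0,0,0.035],[0,0,0]],[[0,0,0.025],[0,0,0]],[[0,0,0.015],[0,0,0]],[[0,0,0.01],[0,0,0]],[[0,0,0.008],[0,0,0]],[[0,0,0],[0,0,0]],[[0,0,0],[0,0,0]]]'; python3 -c "
from h import *
goto(.5441,-.2158,.056,160)"
```

```text
t: 3.28
tool_pos: [0.5451, -0.2161, 0.0578]
orientation: [-3.141, 0.001, 2.793]
force: [0.9, -0.3, -0.9]
finger_gap: 1.003
finger_force: 0.0
t 3.28 pos [ 0.5451 -0.2161  0.0578] rpy [-1.7999e+02  5.0000e-02  1.6004e+02] F [ 0.9 -0.3 -0.9] gap 1.003 ff 0.0
shift(tool) mm [ 1.  -0.1  1.8] turn deg [-0.01  0.05  0.04]
```

```bash
python3 -m handwheel '[[[0.001,0,0.001],[0,0,0]],[[0,0,0],[0,0,0]],[[0,0,0],[0,0,0]],[[0,0,0],[0,0,0]],[[0,0,0],[0,0,0]],[[0,0,0],[0,0,0]],[[0,0,0],[0,0,0]],[[0,0,0],[0,0,0]],[[0,0,0],[0,0,0]],[[0,0,0],[0,0,0]]]' -1 40
python3 -m handwheel '[[[0.004,0,0],[0,0,0]],[[0.004,0,0],[0,0,0]],[[0.004,0,0],[0,0,0]],[[0.004,0,0],[0,0,0]],[[0.004,0,0],[0,0,0]],[[0.004,0,0],[0,0,0]],[[0.004,0,0],[0,0,0]],[[0.004,0,0],[0,0,0]],[[0.004,0,0],[0,0,0]],[[0.004,0,0],[0,0,0]],[[0.004,0,0],[0,0,0]],[[0,0,0],[0,0,0]]]'; python3 -c "
from h import *
goto(.5441,-.2158,.056,160)"
```

```text
t: 4.12
tool_pos: [0.5439, -0.2162, 0.057]
orientation: [3.142, 0.001, 2.792]
force: [-0.9, 1.0, 6.2]
finger_gap: 0.297
finger_force: 41.6
t: 5.12
tool_pos: [0.5033, -0.2014, 0.057]
orientation: [-3.141, 0.003, 2.792]
force: [3.1, 1.1, 3.7]
finger_gap: 0.295
finger_force: 41.5
t 5.12 pos [ 0.5033 -0.2014  0.057 ] rpy [-179.98    0.19  159.96] F [3.1 1.1 3.7] gap 0.295 ff 41.53215229511261
shift(tool) mm [-43.2   0.4   1.1] turn deg [-0.02  0.19 -0.04]
```

```bash
python3 -m handwheel '[[[0,0,0],[0,0,0]],[[0,0,0],[0,0,0]],[[0,0,0],[0,0,0]],[[0,0,0],[0,0,0]],[[0,0,0],[0,0,0]],[[0,0,-0.01],[0,0,0]],[[0,0,-0.03],[0,0,0]],[[0,0,-0.04],[0,0,0]],[[0,0,-0.04],[0,0,0]],[[0,0,-0.03],[0,0,0]]]' 1
python3 -m handwheel '[[[0.0095,0.037,0],[0,0,0]],[[0.0095,0.037,0],[0,0,0]],[[0.0095,0.037,0],[0,0,0]],[[0.0095,0.037,0],[0,0,0]],[[0.0095,0.037,0],[0,0,0]],[[0.0095,0.037,0],[0,0,0]],[[0.0095,0.037,0],[0,0,0]],[[0.0095,0.037,0],[0,0,0]],[[0.0095,0.037,0],[0,0,0]],[[0.0095,0.037,0],[0,0,0]],[[0.0095,0.037,0],[0,0,0]],[[0,0,0],[0,0,0]]]'
python3 -m handwheel '[[[0,0,0],[0,0,-6]],[[0,0,0],[0,0,-6]],[[0,0,0],[0,0,-6]],[[0,0,0],[0,0,-6]],[[0,0,0],[0,0,-5.7]],[[0,0,0],[0,0,0]],[[0,0,0],[0,0,0]]]'; python3 -c "
from h import *
goto(.5445,.2171,.024,189.7)"
```

```text
t: 5.95
tool_pos: [0.5027, -0.2014, 0.2098]
orientation: [-3.141, 0.003, 2.792]
force: [1.4, -0.9, 0.2]
finger_gap: 0.999
finger_force: 0.0
t: 6.95
tool_pos: [0.5436, 0.2235, 0.2073]
orientation: [3.137, 0.002, 2.798]
force: [0.5, -1.3, -0.1]
finger_gap: 0.999
finger_force: 0.0
t: 7.53
tool_pos: [0.5432, 0.2167, 0.2067]
orientation: [-3.141, -0.0, -2.975]
force: [-0.3, 1.2, -1.0]
finger_gap: 0.999
finger_force: 0.0
t 7.53 pos [0.5432 0.2167 0.2067] rpy [-179.99   -0.   -170.48] F [-0.3  1.2 -1. ] gap 0.999 ff 0.0
shift(tool) mm [ -1.3   0.2 182.7] turn deg [-0.01 -0.   -0.18]
```

```bash
python3 -m handwheel '[[[-0.001,0,0.03],[0,0,0]],[[0,0,0.035],[0,0,0]],[[0,0,0.035],[0,0,0]],[[0,0,0.03],[0,0,0]],[[0,0,0.025],[0,0,0]],[[0,0,0.015],[0,0,0]],[[0,0,0.009],[0,0,0]],[[0,0,0.003],[0,0,0]],[[0,0,0],[0,0,0]],[[0,0,0],[0,0,0]]]' 0.4
python3 - <<'E'
from h import *
goto(.5445,.2171,.022,189.7); print(bot.tip_reach)
c,im,d=shot("wrist"); cv2.imwrite("pics/w3.png",im[:,:,::-1]); np.savez("w3.npz",P=cloud(c,d),im=im,d=d)
E
```

```text
t: 8.37
tool_pos: [0.5452, 0.2174, 0.0253]
orientation: [3.142, 0.002, -2.973]
force: [-0.2, 0.7, 0.9]
finger_gap: 0.703
finger_force: 0.0
t 8.37 pos [0.5452 0.2174 0.0253] rpy [ 1.8000e+02  1.1000e-01 -1.7035e+02] F [-0.2  0.7  0.9] gap 0.703 ff 0.0
shift(tool) mm [ 0.8 -0.2  3.3] turn deg [ 0.    0.11 -0.05]
0.019
```

View pics/w3.png

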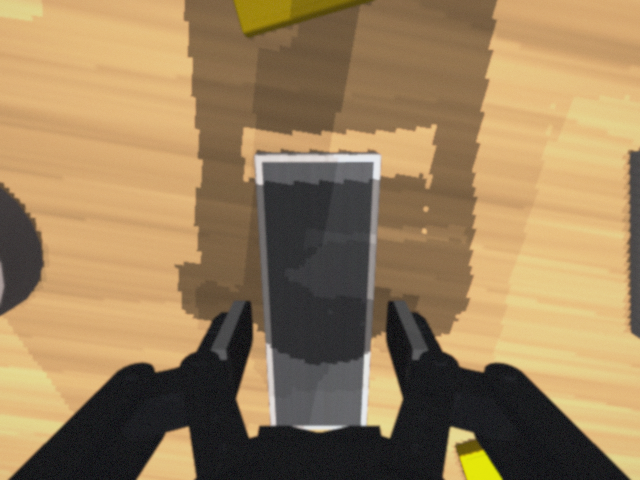

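The plate sits centred between the fingers, with pads at about (235,325) and (402,325). I'll read the fingertip height from depth.

Run:
```python
from h import *
P=np.load("w3.npz")['P']
for u in (225,232,240,246,395,402,410,418): print(u,[(round(P[v,u,2]*1000),) for v in range(296,372,8)])
```

```text
225 [(0,), (0,), (0,), (30,), (36,), (40,), (47,), (49,), (49,), (51,)]
232 [(0,), (0,), (24,), (30,), (36,), (40,), (45,), (47,), (47,), (48,)]
240 [(0,), (18,), (24,), (31,), (34,), (35,), (36,), (37,), (38,), (39,)]
246 [(0,), (17,), (23,), (23,), (24,), (25,), (27,), (28,), (29,), (1,)]
395 [(0,), (17,), (24,), (27,), (28,), (29,), (29,), (30,), (32,), (33,)]
402 [(-1,), (18,), (26,), (29,), (36,), (39,), (39,), (41,), (42,), (43,)]
410 [(0,), (0,), (23,), (31,), (35,), (41,), (45,), (48,), (48,), (49,)]
418 [(-1,), (-1,), (0,), (24,), (35,), (42,), (45,), (50,), (50,), (59,)]
```

```bash
python3 -m handwheel '[[[0.001,0,0.003],[0,0,0]],[[0,0,0.003],[0,0,0]],[[0,0,0],[0,0,0]],[[0,0,0],[0,0,0]]]' 0.28
python3 - <<'E'
from h import *
goto(.5445,.2171,.022,189.7)
c,im,d=shot("wrist"); P=cloud(c,d); 
for sl in (slice(215,270),slice(375,430)):
    z=P[285:345,sl,2]; print(np.sort(z[(z>.0095)&(z<.03)]).round(4)[:20])
E
```

```text
t: 8.75
tool_pos: [0.5434, 0.2171, 0.0185]
orientation: [3.142, 0.0, -2.973]
force: [-0.1, -0.1, 0.1]
finger_gap: 0.639
finger_force: 0.0
t 8.75 pos [0.5434 0.2171 0.0185] rpy [ 1.8000e+02  1.0000e-02 -1.7032e+02] F [-0.1 -0.1  0.1] gap 0.639 ff 0.0
shift(tool) mm [-1.1 -0.2 -3.5] turn deg [ 0.    0.01 -0.02]
[0.0095 0.0096 0.0096 0.0096 0.0097 0.0097 0.0097 0.0097 0.0097 0.0097
 0.0097 0.0098 0.0098 0.0098 0.0098 0.0098 0.0098 0.0098 0.0098 0.0099]
[0.0095 0.0095 0.0095 0.0095 0.0095 0.0096 0.0096 0.0096 0.0096 0.0097
 0.0097 0.0097 0.0097 0.0098 0.0099 0.0099 0.0099 0.0099 0.0099 0.0099]
```

```bash
for i in 1 2; do python3 -m handwheel '[[[0,0,0.001],[0,0,0]],[[0,0,0.001],[0,0,0]],[[0,0,0],[0,0,0]]]' ; done
python3 - <<'E'
from h import *
goto(.5445,.2171,.0145,189.7)
c,im,d=shot("wrist"); P=cloud(c,d)
for sl in (slice(215,262),slice(380,430)):
    z=P[285:345,sl,2]; print(np.histogram(z,np.arange(-.001,.016,.001))[0])
E
```

```text
t: 9.05
tool_pos: [0.5433, 0.2171, 0.0161]
orientation: [-3.142, -0.0, -2.973]
force: [-0.7, 1.5, 0.8]
finger_gap: 0.643
finger_force: 0.0
t: 9.3
tool_pos: [0.5435, 0.2172, 0.0152]
orientation: [-3.142, 0.0, -2.973]
force: [-1.4, -1.2, 6.9]
finger_gap: 0.641
finger_force: 3.1
t 9.30 pos [0.5435 0.2172 0.0152] rpy [-1.8000e+02  1.0000e-02 -1.7032e+02] F [-1.4 -1.2  6.9] gap 0.641 ff 3.12667116522789
shift(tool) mm [-1.  -0.2  0.7] turn deg [-0.    0.01 -0.02]
[595 345  32  19  27  30  39  70 125  76  59  55  55  51  50  64]
[741 417  32  16  30  23  46  43  58  53  48  40  63  56  58  63]
```

```bash
python3 -m handwheel '[[[0,0,-0.0028],[0,0,0]],[[0,0,0],[0,0,0]]]'; python3 -m handwheel '[[[0,0,0],[0,0,0]],[[0,0,0],[0,0,0]],[[0,0,0],[0,0,0]],[[0,0,0],[0,0,0]],[[0,0,0],[0,0,0]]]' -1 70; python3 -m handwheel '[[[0,0,-0.005],[0,0,0]],[[0,0,-0.01],[0,0,0]],[[0,0,-0.015],[0,0,0]],[[0,0,-0.02],[0,0,0]],[[0,0,-0.02],[0,0,0]],[[0,0,-0.02],[0,0,0]],[[0,0,-0.01],[0,0,0]],[[0,0,0],[0,0,0]],[[0,0,0],[0,0,0]],[[0,0,0],[0,0,0]]]'
python3 - <<'E'
from h import *
c,im,d=shot("wrist"); P=cloud(c,d); cv2.imwrite("pics/w4.png",im[:,:,::-1]); np.savez("w4.npz",P=P,im=im,d=d)
u=np.array([np.cos(np.radians(-20)),np.sin(np.radians(-20))]); o=np.array([.5681,-.2242]); s=o+.118*u; t=s-.079*u
print(s,t); goto(t[0],t[1],.15,160)
E
```

```text
t: 9.52
tool_pos: [0.5437, 0.2172, 0.0175]
orientation: [3.142, 0.001, -2.973]
force: [-0.2, 0.3, 0.9]
finger_gap: 0.642
finger_force: 0.0
t: 9.93
tool_pos: [0.5437, 0.2171, 0.0179]
orientation: [-3.141, 0.001, -2.972]
force: [-1.4, -1.0, 6.8]
finger_gap: 0.56
finger_force: 71.4
t: 10.77
tool_pos: [0.5424, 0.2169, 0.1161]
orientation: [-3.142, -0.002, -2.973]
force: [-0.6, -0.5, -3.3]
finger_gap: 0.557
finger_force: 72.9
[ 0.67898373 -0.26455838] [ 0.60474801 -0.23753879]
t 10.82 pos [0.5423 0.2169 0.1158] rpy [-1.8000e+02 -1.7000e-01 -1.7032e+02] F [-0.6 -0.2 -1.8] gap 0.554 ff 72.91999697685242
shift(tool) mm [  15.  -458.4  -34.1] turn deg [-0.05 -0.16 29.68]
```

View pics/w4.png

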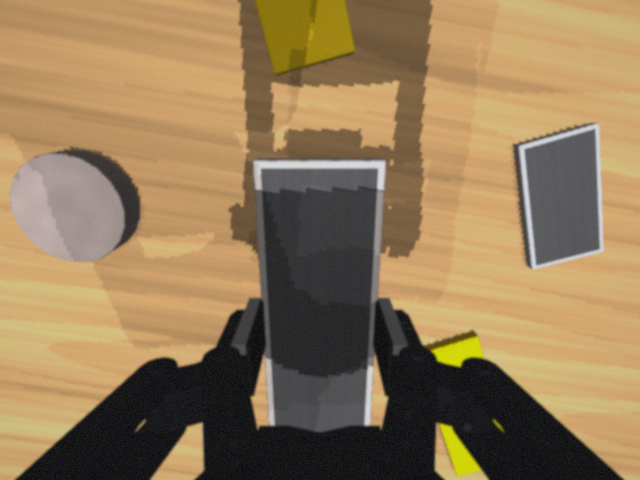

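The plate is gripped level and square, its far edge at row 160. I'll check its pose in the grip, turn it, and traverse.

```bash
python3 -m handwheel '[[[0,0,-0.01],[0,0,6]],[[0,0,-0.01],[0,0,6]],[[0,0,-0.01],[0,0,6]],[[0,0,0],[0,0,6]],[[0,0,0],[0,0,5.7]],[[0,0,0],[0,0,0]],[[0,0,0],[0,0,0]],[[0,0,0],[0,0,0]]]'
python3 - <<'E'
from h import *
P=np.load("w4.npz")['P']; q=P[165:300,262:378].reshape(-1,3); q=q[abs(q[:,2]-np.median(q[:,2]))<.012]
A=np.c_[q[:,:2],np.ones(len(q))]; k=np.linalg.lstsq(A,q[:,2],rcond=None)[0]
print('slopes',k[:2],'top z at tcp',k@[.5423,.2169,1],'tcp .1158')
m=(P[:,:,2]>.08); m[:, :250]=0; m[:,390:]=0; m[300:]=0; q=P[m]; ax=np.array([np.cos(np.radians(9.7)),np.sin(np.radians(9.7))])
s=(q[:,:2]-[.5423,.2169])@ax; print('far end along plate from tcp',np.percentile(s,[0,1]))
goto(.604,-.2376,.146,160)
E
```

```text
t: 11.48
tool_pos: [0.5429, 0.217, 0.1461]
orientation: [-3.141, -0.002, 2.794]
force: [-0.8, -0.2, -2.5]
finger_gap: 0.559
finger_force: 72.9
slopes [-0.0028498  -0.00150312] top z at tcp 0.10595703784530469 tcp .1158
far end along plate from tcp [-0.08389631 -0.06965862]
t 11.48 pos [0.5429 0.217  0.1461] rpy [-1.7994e+02 -1.0000e-01  1.6010e+02] F [-0.8 -0.2 -2.5] gap 0.559 ff 72.89353251457214
shift(tool) mm [-2.122e+02 -4.066e+02  2.000e-01] turn deg [-0.06 -0.1   0.1 ]
```

```bash
python3 -m handwheel '[[[-0.007,-0.0136,0],[0,0,0]],[[-0.014,-0.0271,0],[0,0,0]],[[-0.019,-0.0364,0],[0,0,0]],[[-0.0193,-0.0369,0],[0,0,0]],[[-0.0193,-0.0369,0],[0,0,0]],[[-0.0193,-0.0369,0],[0,0,0]],[[-0.0193,-0.0369,0],[0,0,0]],[[-0.0193,-0.0369,0],[0,0,0]],[[-0.0193,-0.0369,0],[0,0,0]],[[-0.0193,-0.0369,0],[0,0,0]],[[-0.019,-0.0364,0],[0,0,0]],[[-0.0122,-0.0236,0],[0,0,0]]]'; python3 -m handwheel '[[[-0.005,-0.01,0],[0,0,0]],[[0,0,0],[0,0,0]],[[0,0,0],[0,0,0]],[[0,0,0],[0,0,0]]]'
python3 - <<'E'
from h import *
goto(.604,-.2376,.050,160)
c,im,d=shot("wrist"); P=cloud(c,d); cv2.imwrite("pics/w5.png",im[:,:,::-1]); np.savez("w5.npz",P=P,im=im,d=d)
E
```

```text
t: 12.48
tool_pos: [0.6024, -0.2298, 0.1468]
orientation: [-3.14, 0.002, 2.792]
force: [0.2, 0.5, -2.3]
finger_gap: 0.559
finger_force: 72.9
t: 12.82
tool_pos: [0.6023, -0.2339, 0.1465]
orientation: [3.14, -0.003, 2.794]
force: [-0.1, 0.6, -3.0]
finger_gap: 0.554
finger_force: 72.9
t 12.82 pos [ 0.6023 -0.2339  0.1465] rpy [ 1.7993e+02 -1.7000e-01  1.6007e+02] F [-0.1  0.6 -3. ] gap 0.554 ff 72.92633414268494
shift(tool) mm [-3.1 -3.  96.4] turn deg [ 0.07 -0.17  0.07]
```

View pics/w5.png

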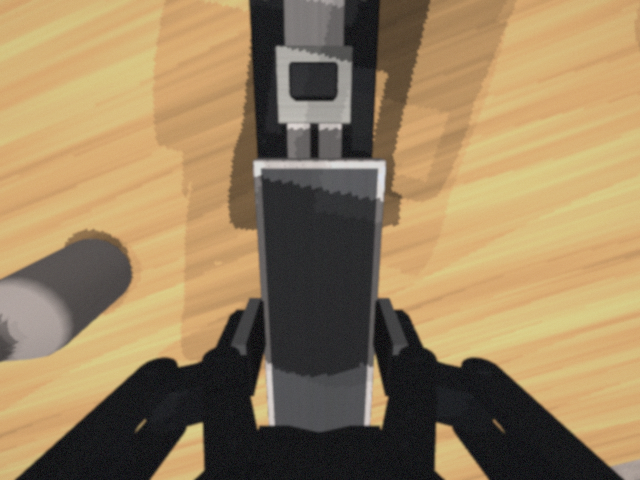

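The plate hangs above the bed, lined up lengthwise, with the jaw's grip at (313,81) behind it. Next I'll check the jaw position and lateral offset.

Run:
```python
from h import *
rr=holder("w5.npz"); g=rr((50,130,270,360),.055,.085,'grip'); p=rr((150,300,245,395),.11,.16,'plate part'); sl=rr((30,135,265,365),.03,.045,'slab')
u=np.array([np.cos(np.radians(-20)),np.sin(np.radians(-20))]); n=np.array([-u[1],u[0]]); o=np.array([568.1,-224.2])
for a in (g,sl,p): print('holder xy',(a-o)@u,(a-o)@n)
print('tcp',(np.array([602.3,-233.9])-o)@u,(np.array([602.3,-233.9])-o)@n,'jaw',104+(g-o)@u)
```

```text
grip [ 504.1 -201.1] [26.3 17.9] 70.03 z 0.0671
plate part [ 564.8 -219.7] [60.9 59.9] 69.95 z 0.1364
slab [ 503.5 -200.8] [46.2 44.7] 70.08 z 0.0338
holder xy -68.08349222997931 -0.199001232129703
holder xy -68.718580204585 -0.13372848987320296
holder xy -4.644129596941518 3.098202239302377
tcp 35.455083021137 2.5820704801145187 jaw 35.91650777002069
```

```bash
python3 -m handwheel '[[[-0.003,-0.003,0.01],[0,0,0]],[[0,0,0.02],[0,0,0]],[[0,0,0.025],[0,0,0]],[[0,0,0.02],[0,0,0]],[[0,0,0.012],[0,0,0]],[[0,0,0.006],[0,0,0]],[[0,0,0.002],[0,0,0]],[[0,0,0],[0,0,0]],[[0,0,0],[0,0,0]],[[0,0,0],[0,0,0]]]'; python3 -c "
from h import *
goto(.604,-.2376,.0459,160)"
```

```text
t: 13.7
tool_pos: [0.6059, -0.2404, 0.0535]
orientation: [-3.141, 0.003, 2.792]
force: [0.3, -0.5, -2.4]
finger_gap: 0.555
finger_force: 72.9
t 13.70 pos [ 0.6059 -0.2404  0.0535] rpy [-1.7997e+02  1.5000e-01  1.5999e+02] F [ 0.3 -0.5 -2.4] gap 0.555 ff 72.89290308952332
shift(tool) mm [2.8 2.  7.5] turn deg [-0.03  0.15 -0.01]
```

```bash
python3 -m handwheel '[[[0.001,0.002,0.002],[0,0,0]],[[0,0,0.002],[0,0,0]],[[0,0,0.001],[0,0,0]],[[0,0,0],[0,0,0]],[[0,0,0],[0,0,0]]]'; python3 -m handwheel '[[[0,0,0.001],[0,0,0]],[[0,0,0],[0,0,0]],[[0,0,0],[0,0,0]]]';  python3 -c "
from h import *
goto(.604,-.2376,.0459,160)"
```

```text
t: 14.12
tool_pos: [0.6047, -0.2377, 0.0471]
orientation: [-3.142, -0.0, 2.792]
force: [0.3, 0.2, -2.3]
finger_gap: 0.554
finger_force: 72.9
t: 14.37
tool_pos: [0.6048, -0.2378, 0.0461]
orientation: [-3.142, 0.0, 2.792]
force: [0.2, 0.1, -2.4]
finger_gap: 0.559
finger_force: 72.9
t 14.37 pos [ 0.6048 -0.2378  0.0461] rpy [-180.      0.    159.98] F [ 0.2  0.1 -2.4] gap 0.559 ff 72.9486608505249
shift(tool) mm [ 0.8 -0.1  0.2] turn deg [-0.    0.   -0.02]
```

```bash
for i in 1 2; do python3 -m handwheel '[[[0,0,0.0006],[0,0,0]],[[0,0,0],[0,0,0]],[[0,0,0],[0,0,0]]]'|grep -E "pos|force"; done
```

```text
tool_pos: [0.6048, -0.2378, 0.046]
force: [-0.5, 1.3, 2.7]
finger_force: 73.4
tool_pos: [0.6048, -0.2378, 0.046]
force: [-2.5, 1.5, 6.1]
finger_force: 73.9
```

```bash
python3 -m handwheel '[[[0,0,0],[0,0,0]],[[0,0,0],[0,0,0]],[[0,0,0],[0,0,0]],[[0,0,0],[0,0,0]],[[0,0,0],[0,0,0]],[[0,0,0],[0,0,0]],[[0,0,-0.01],[0,0,0]],[[0,0,-0.03],[0,0,0]],[[0,0,-0.04],[0,0,0]],[[0,0,-0.04],[0,0,0]],[[0,0,0],[0,0,0]],[[0,0,0],[0,0,0]]]' 1
python3 - <<'E'
from h import *
c,im,d=shot("wrist"); P=cloud(c,d); cv2.imwrite("pics/w6.png",im[:,:,::-1]); np.savez("w6.npz",P=P,im=im,d=d)
goto(.5041,-.2011,.056,160)
E
```

```text
t: 15.87
tool_pos: [0.6066, -0.2388, 0.1691]
orientation: [-3.14, 0.008, 2.792]
force: [0.5, -0.7, 0.2]
finger_gap: 1.002
finger_force: 0.0
t 15.92 pos [ 0.6051 -0.238   0.1666] rpy [-1.7997e+02  1.5000e-01  1.5998e+02] F [-0.5 -0.2 -0.4] gap 1.001 ff 0.0
shift(tool) mm [1.078e+02 1.000e-01 1.103e+02] turn deg [-0.03  0.15 -0.02]
```

View pics/w6.png

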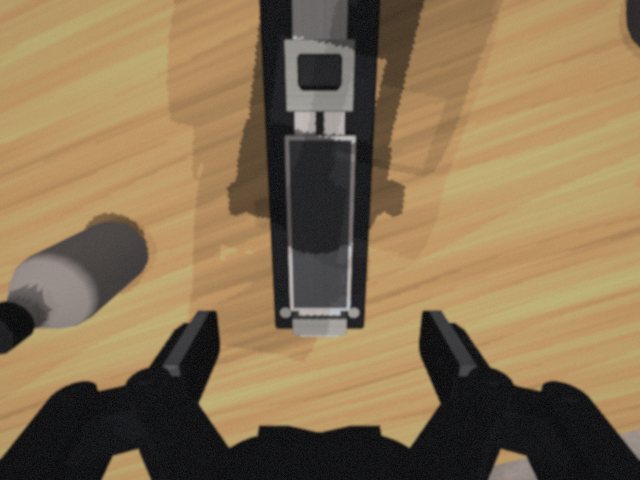

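The plate lies flat on the bed from rows 135 to 313, between the stop at (320,325) and the jaw, whose grip is at (320,71). I'll measure the fit, then move over the grip.

```bash
python3 - <<'E'
from h import *
rr=holder("w6.npz"); g=rr((40,110,270,365),.055,.085,'grip'); p=rr((128,316,275,365),.0325,.043,'plate')
u=np.array([np.cos(np.radians(-20)),np.sin(np.radians(-20))]); n=np.array([-u[1],u[0]]); o=np.array([568.1,-224.2])
for a in (g,p): print('holder xy',(a-o)@u,(a-o)@n)
E
python3 -m handwheel '[[[0.02,0,0],[0,0,0]],[[0.03,0,0],[0,0,0]],[[0.03,0,0],[0,0,0]],[[0.0205,0,0],[0,0,0]],[[0.007,0,0.01],[0,0,0]],[[0,0,0.03],[0,0,0]],[[0,0,0.03],[0,0,0]],[[0,0,0.02],[0,0,0]],[[0,0,0.01],[0,0,0]],[[0,0,0.008],[0,0,0]],[[0,0,0],[0,0,0]],[[0,0,0],[0,0,0]]]'
python3 -c "
from h import *
goto(.5041,-.2011,.057,160)"
```

```text
grip [ 504.3 -201.1] [26.3 17.7] 70.25 z 0.0671
plate [ 605.6 -237.5] [ 50.1 140.4] 69.98 z 0.0359
holder xy -67.86775103193827 -0.1396712495692931
holder xy 39.75072831041922 0.2897057594366359
t: 16.92
tool_pos: [0.5037, -0.2009, 0.0567]
orientation: [3.141, -0.001, 2.792]
force: [-0.2, 0.2, 0.1]
finger_gap: 1.002
finger_force: 0.0
t 16.92 pos [ 0.5037 -0.2009  0.0567] rpy [ 1.7999e+02 -3.0000e-02  1.5998e+02] F [-0.2  0.2  0.1] gap 1.002 ff 0.0
shift(tool) mm [-0.4 -0.  -0.3] turn deg [ 0.01 -0.03 -0.02]
```

```bash
python3 -m handwheel '[[[0,0,0],[0,0,0]],[[0,0,0],[0,0,0]],[[0,0,0],[0,0,0]],[[0,0,0],[0,0,0]],[[0,0,0],[0,0,0]],[[0,0,0],[0,0,0]],[[0,0,0],[0,0,0]],[[0,0,0],[0,0,0]],[[0,0,0],[0,0,0]],[[0,0,0],[0,0,0]]]' -1 60
python3 -m handwheel '[[[-0.002,0,0],[0,0,0]],[[-0.002,0,0],[0,0,0]],[[-0.002,0,0],[0,0,0]],[[-0.002,0,0],[0,0,0]],[[-0.002,0,0],[0,0,0]],[[-0.002,0,0],[0,0,0]],[[-0.002,0,0],[0,0,0]],[[-0.002,0,0],[0,0,0]],[[-0.002,0,0],[0,0,0]],[[-0.002,0,0],[0,0,0]],[[-0.002,0,0],[0,0,0]],[[0,0,0],[0,0,0]]]'
python3 -c "
from h import *
goto(.5041,-.2011,.057,160)"
```

```text
t: 17.75
tool_pos: [0.5039, -0.2015, 0.0578]
orientation: [-3.141, 0.001, 2.793]
force: [-2.1, -1.2, 6.1]
finger_gap: 0.294
finger_force: 59.2
t: 18.75
tool_pos: [0.5227, -0.2083, 0.0578]
orientation: [-3.141, -0.003, 2.793]
force: [-5.4, -0.9, 9.5]
finger_gap: 0.296
finger_force: 59.5
t 18.75 pos [ 0.5227 -0.2083  0.0578] rpy [-179.97   -0.2   160.02] F [-5.4 -0.9  9.5] gap 0.296 ff 59.53059732913971
shift(tool) mm [19.9  0.4  0.8] turn deg [-0.03 -0.2   0.02]
```

```bash
python3 -m handwheel '[[[-0.001,0,0],[0,0,0]],[[0,0,0],[0,0,0]],[[0,0,0],[0,0,0]]]'
python3 -c "
from h import *
goto(.5041,-.2011,.057,160)"
```

```text
t: 19.0
tool_pos: [0.5234, -0.2085, 0.0578]
orientation: [-3.141, -0.004, 2.793]
force: [-6.8, -0.4, 9.2]
finger_gap: 0.294
finger_force: 59.7
t 19.00 pos [ 0.5234 -0.2085  0.0578] rpy [-179.97   -0.22  160.03] F [-6.8 -0.4  9.2] gap 0.294 ff 59.676833152770996
shift(tool) mm [20.6  0.4  0.8] turn deg [-0.03 -0.22  0.03]
```

```bash
for i in 1 2 ; do python3 -m handwheel '[[[-0.001,0,0],[0,0,0]],[[0,0,0],[0,0,0]],[[0,0,0],[0,0,0]]]'|grep -E "pos|force"; done
```

```text
tool_pos: [0.5243, -0.2088, 0.0578]
force: [-6.6, -2.2, 8.8]
finger_force: 59.7
tool_pos: [0.5252, -0.2092, 0.0577]
force: [-5.6, -1.4, 9.2]
finger_force: 59.7
```

```bash
for i in 1 2; do python3 -m handwheel '[[[-0.001,0,0],[0,0,0]],[[0,0,0],[0,0,0]],[[0,0,0],[0,0,0]]]'|grep -E "pos|force"; done
```

```text
tool_pos: [0.5261, -0.2095, 0.0578]
force: [-6.1, 0.4, 9.1]
finger_force: 59.7
tool_pos: [0.5271, -0.2099, 0.0578]
force: [-6.6, -0.3, 9.3]
finger_force: 59.7
```

```bash
for i in 1 2; do python3 -m handwheel '[[[-0.0007,0,0],[0,0,0]],[[0,0,0],[0,0,0]],[[0,0,0],[0,0,0]]]'|grep -E "pos|force"; done
```

```text
tool_pos: [0.5272, -0.2099, 0.0578]
force: [-7.1, -0.1, 9.6]
finger_force: 59.8
tool_pos: [0.5272, -0.2099, 0.0578]
force: [-9.5, -0.2, 11.3]
finger_force: 60.0
```

```bash
python3 -m handwheel '[[[-0.001,0,0],[0,0,0]],[[-0.001,0,0],[0,0,0]],[[0,0,0],[0,0,0]]]'|grep -E "pos|force"; python3 -m handwheel '[[[0.002,0,0],[0,0,0]],[[0,0,0],[0,0,0]],[[0,0,0],[0,0,0]]]'|grep -E "pos|force"
```

```text
tool_pos: [0.5272, -0.2099, 0.0578]
force: [-13.6, -0.3, 14.3]
finger_force: 60.5
tool_pos: [0.5272, -0.2099, 0.0578]
force: [-8.5, -1.5, 11.3]
finger_force: 59.8
```

Snug. I'll release, retreat straight up, and check.

```bash
python3 -m handwheel '[[[0.001,0,0],[0,0,0]],[[0,0,0],[0,0,0]],[[0,0,0],[0,0,0]],[[0,0,0],[0,0,0]],[[0,0,0],[0,0,0]],[[0,0,0],[0,0,0]],[[0,0,-0.01],[0,0,0]],[[0,0,-0.03],[0,0,0]],[[0,0,-0.04],[0,0,0]],[[0,0,-0.04],[0,0,0]],[[0,0,-0.03],[0,0,0]],[[0,0,0],[0,0,0]]]' 1
python3 -m handwheel '[[[0,0,0],[0,0,0]],[[0,0,0],[0,0,0]],[[0,0,0],[0,0,0]],[[0,0,0],[0,0,0]]]'|grep -E "pos|force|gap"
python3 - <<'E'
from h import *
c,im,d=shot("wrist"); P=cloud(c,d); cv2.imwrite("pics/w7.png",im[:,:,::-1]); np.savez("w7.npz",P=P,im=im,d=d)
E
```

```text
t: 22.0
tool_pos: [0.5332, -0.2124, 0.2145]
orientation: [-3.138, 0.014, 2.793]
force: [0.5, -1.0, 0.3]
finger_gap: 0.999
finger_force: 0.0
tool_pos: [0.5285, -0.2097, 0.2054]
force: [-0.2, 0.7, -0.2]
finger_gap: 0.998
finger_force: 0.0
```

View pics/w7.png

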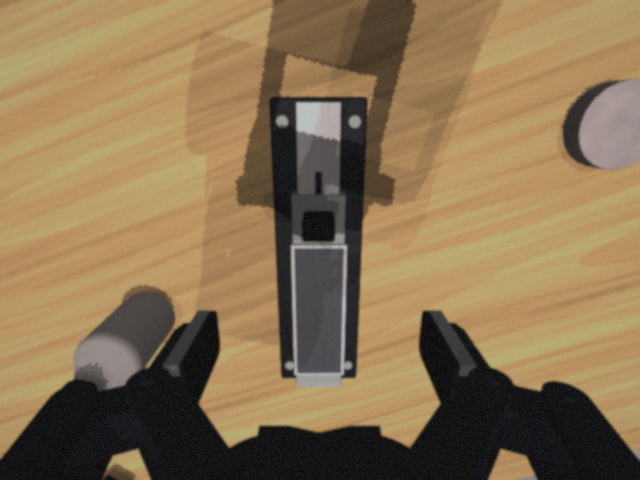

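The plate, rows 245–375, now touches both the jaw slab at row 244 and the stop at row 378, and the gripper is clear. I'll do a numeric check of the jaw.

Run:
```python
from h import *
rr=holder("w7.npz"); g=rr((190,250,280,360),.055,.085,'grip'); p=rr((250,372,283,355),.0325,.043,'plate')
u=np.array([np.cos(np.radians(-20)),np.sin(np.radians(-20))]); n=np.array([-u[1],u[0]]); o=np.array([568.1,-224.2])
for a in (g,p): print('holder xy',(a-o)@u,(a-o)@n)
print('jaw',104+(g-o)@u)
```

```text
grip [ 527.2 -209.4] [26.3 19.1] 68.67 z 0.0669
plate [ 613.8 -240.4] [ 50.1 131.4] 70.0 z 0.036
holder xy -43.50561665363287 -0.060360004446520676
holder xy 48.505546753388295 0.38276666719367824
jaw 60.49438334636713
```

```bash
python3 -c "
from cell import bot
print(bot.hand_in())"
```

```text
the job is handed in; nothing more can be done
None
```

The long plate is clamped snugly on the bed between the jaw (measured at about 0.0605) and the end stop, the gripper is clear, and the job was handed in after about 22 s of the 64 s allowed; no verdict came back.

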